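# Start the lap's hold-down screw in the spindle thread

## Robot

A 6-joint arm with a two-finger parallel gripper is mounted at the origin on the work surface. World frame = base frame: x ahead of the robot, y to its left, z up, the work surface at z = 0. Lengths are in m, angles in degrees, forces in N, time in s.
With the tool pointing down it reaches from about 0.35 to 0.875 m from the base axis. Payload 4.2 kg.
Tool frame: the origin (TCP) lies midway between the tips of the shut fingers; the grasp point (between the pads) lies 19 mm behind it; z points along the fingers, y is the line along which they close (so a half turn about z gives the same grasp; the last joint's range is limited). The gripper opens to 87 mm and grips with 3 to 60 N. Pads are 19 mm wide; open, the fingers measure 117 mm over their backs; the gripper's body (75 mm by 190 mm) begins 51 mm behind the grasp point.
Start: joints at [91.135, 22.042, 0.453, 0, -68.411, -14.817], TCP at [0.148, 0.607, 0.223] pointing down, gripper open.
Joint ranges: [-179.83, 179.83], [-69.29, 118.12], [-61.27, 80.66], [-181.25, 117.63], [-171.15, -9.14], [-177.46, 177.46]. Speed limits (degrees/s): [159.86, 159.86, 180, 180, 180, 180].

## Interface

Orientations are given as a 3x3 rotation matrix whose columns are the frame's x, y, z axes.
In Python, from station import r gives the robot as it stands.
- The arm moves only by the shell command python3 steer.py 'ROWS'. ROWS is a JSON object with one list for each field, all of the same length, 1 to 8, a row being the entries at one place: aperture (the opening from 0.0 (shut) to 1.0 (fully open)), x, y, z (the shift in m), wx, wy, wz (a rotation vector in degrees); each row is the pose to reach, as a shift and turn from the pose commanded when the command began, along the tool's axes at that moment; what a row does not reach only later rows make up. A row lasts 1/10 s, in which the tool goes at most 0.05 m and 8.59 degrees, less where a joint would pass 70% of its speed; a pose out of reach is approached as far as the arm can. The fingers move at their own pace and stop on an object; the grip force is fixed at half the most. Time passes only in rows, so rows that do not move let the fingers close. It prints the time, the measured TCP pose, the force, the opening and the grip force at its end. Input that does not fit is refused with a message, and nothing moves.
- r.sense(): the state, without advancing time (a new reading comes with each control period).
- r.capture(name): name is "side" or "top"; returns a dict with "pixels" (384x512x3 uint8, red, green, blue), "z_map" (384x512 float32, m along the optical axis (not along the pixel's ray), 0 where there is no reading), "K" (3x3 intrinsics, pixels), "world_from_camera" (4x4, takes a point from camera to world coordinates). Camera axes: x right, y up, looking along -z (the intrinsics and any distortion apply to the point x, -y, -z); pixel columns grow to the right and rows downward; lengths in m; the calibration is good to about 2 mm. A picture is of the moment at which its call begins.
- r.finish_job(): hands the job in; it is judged then, once.
The state is a dict: "time_s": time; "joints": joint angles; "joint_velocities": joint speeds; "effort": joint torques, N m; "tcp_pos": TCP position; "ee_rot": TCP orientation; "wrist_force": force on the tool from outside, world axes, zero at the start; "moment": the same for the moment, N m; "gripper_width": opening from 0.0 (shut) to 1.0 (fully open); "gripper_force": force on a finger pad.
Only numpy, scipy, OpenCV 4.12 (cv2) and the standard library are available. Lean on these libraries where they do the work, as an engineer would, in place of code of your own. Each camera call takes 0.05 s, during which the arm holds its last target. There are 200 camera calls.

## Task

Take the hold-down screw by its round knob from the wooden stand and put its tip down into the hole in the middle of the lap. Do not just drive it in: turn it backward (anticlockwise from above) until it drops into the start of its thread, then forward (clockwise) one full turn, letting it sink as it turns. Finish while still gripping the knob, the screw upright and started but not screwed home, and leave the jars and the loupe where they are.

Things in the scene. Friction and masses are not known exactly. Their poses are not given: they have to be found in the camera images.
- screw: Lap hold-down screw, about 0.2 kg, 93 mm tall, standing upright in the stand. Origin: centre of the flat tip at the lower end; z runs up along the screw to the knob. Under the knob a plain 25.6 mm collar (38 to 69 mm above the tip), then a 14.4 mm core down to the tip, which tapers to 11 mm. It stays where it is when let go in the thread.
- knob (a point): Centre of the screw's round aluminium knob, 81 mm above its tip. The knob is 36 mm in diameter and 24 mm tall, from 69 to 93 mm above the tip; it can be gripped at any yaw.
- stubs (a point): Point on the screw's axis, 12 mm above the tip, between its two short stub threads, which stick out one on each side, along the screw's x axis: 25.6 mm over both, 3 mm thick. The screw looks and works the same after half a turn.
- hole (a point): Centre of the mouth of the hole in the middle of the lap, flush with the lap's top, 78 mm above the bench; z up. The mouth, 42 mm wide, funnels to a 28 mm bore. 30 mm down begins a right-hand two-start thread, lead 14 mm a turn, 17.4 mm clear inside, the starts half a turn apart, at an unknown yaw. One turn in, the screw's tip is about 61 mm below the mouth, the knob 8 mm above the lap.
- ramp (a point): On the hole's axis 30 mm down: top of two entry ramps. A screw put in stands on them, tip 40.5 to 43.5 mm below the mouth, knob underside 28.5 to 25.5 mm above the lap (38 and 31 if just on a stop). Turned forward it meets a stop within 115 degrees; turned back it climbs up to 3 mm, then drops about 6 mm off the ramps' upper edge into the gap. Half a turn back at most is needed.
- gap (a point): On the axis 36 mm down: floor of the gaps, 40 degrees wide, where the thread starts. Dropped in: tip 46 to 47 mm below the mouth, knob underside 22 to 23 mm above the lap (it may land there at once). The stop past the gap is 2.5 mm higher than the ramp's edge: press lightly down or let the screw sink while turning back. Turning forward, lower it 14 mm a turn; vertical play 1.5 mm.
- machine: Grey faceting machine fixed to the bench. Origin on the bench under the centre of the lap and hole. Case 290 x 320 mm, 55 mm high, from -135 to 155 mm in x and -200 to 120 mm in y; black splash rim 224 mm diameter, 68 mm high; dark steel lap 150 mm diameter, top at 78 mm. A short mast, 150 mm high, stands at x 60, y -165 mm. The lap and spindle do not turn.
- stand: Wooden block 80 x 80 x 55 mm, fixed to the bench, with a 29 mm hole, 45 mm deep, in the middle of its top, in which the screw stands with its tip 10 mm above the bench. Origin: centre of its underside.
- jar_a: Clear glass jar, 60 mm wide, 65 mm high, open, loose. Origin: centre of its underside. Leave alone.
- jar_b: Amber glass jar, 52 mm wide, 50 mm high, open, loose. Origin: centre of its underside. Leave alone.
- loupe: Folding brass loupe standing open, 44 x 40 x 44 mm, loose. Origin: centre of its underside. Leave alone.

How it is judged:
By the outcome, as a careful person would: the job done as asked, in the order asked, and still so for the second after the job is handed in, while the arm keeps its last pose, push and grip.
It also fails if it takes over 72 s, if anything falls off the work surface, if the arm or the gripper's body presses on something with over 40 N, if the wrist force passes 120 N, or if a joint passes its speed limit or range.

## Working session

There is one attempt and no reset: what is moved stays moved. The work goes in short steps, Python scripts to look and compute and a shell command to move; the robot and the scene stay as the last step left them, time stands still between calls to the robot, and variables do not carry over. Pictures are saved under pics/ and viewed, at most 10 in all, crops included, and the job is handed in when it is done.

```bash
ls; mkdir -p pics
cat > h.py <<'E'
import numpy as np, cv2
from station import r
def cap(n,f=None):
    c=r.capture(n)
    if f: cv2.imwrite(f,c["pixels"][:,:,::-1])
    return c
def pt(c,u,v,z=None):
    K=c["K"];d=c["z_map"][int(v),int(u)] if z is None else z
    p=np.array([(u-K[0,2])/K[0,0]*d,-(v-K[1,2])/K[1,1]*d,-d,1])
    return (c["world_from_camera"]@p)[:3]
E
python3 - <<'E'
from h import *
a=cap("side");b=cap("top")
cv2.imwrite("pics/a.png",np.hstack([cv2.resize(x["pixels"],(400,300))[:,:,::-1] for x in(a,b)]))
cv2.imwrite("pics/side.png",a["pixels"][:,:,::-1]);cv2.imwrite("pics/top.png",b["pixels"][:,:,::-1])
for x in(a,b): print(x["K"],x["world_from_camera"],[k for k in x])
print(r.sense())
E
```

```text
pics
station.py
steer.py
[[449.21085586   0.         248.86331793]
 [  0.         449.21085586 189.64307822]
 [  0.           0.           1.        ]] [[ 0.77221112  0.46143235 -0.43677246  0.08103219]
 [-0.63533882  0.56715275 -0.52410146 -0.41967613]
 [ 0.00587933  0.68221547  0.73112754  0.85427366]
 [ 0.          0.          0.          1.        ]] ['pixels', 'z_map', 'K', 'world_from_camera']
[[420.59388701   0.         252.55915726]
 [  0.         420.59388701 193.20105259]
 [  0.           0.           1.        ]] [[ 0.02715594  0.98499035 -0.17045984  0.36718325]
 [-0.99961928  0.02592491 -0.00944396  0.1281444 ]
 [-0.00488305  0.1706514   0.98531937  1.03338419]
 [ 0.          0.          0.          1.        ]] ['pixels', 'z_map', 'K', 'world_from_camera']
{'time_s': 0.1, 'joints': array([ 9.11344084e+01,  2.20862413e+01,  3.89730795e-01, -2.48419588e-02,
       -6.84117962e+01, -1.48175336e+01]), 'joint_velocities': array([-0.01655512, -0.17950905,  0.21927597,  0.07113903,  0.01070333,
       -0.0522343 ]), 'effort': array([ 4.00443460e-04, -3.91687775e+01,  1.87936181e+01,  4.23185080e+00,
        1.34781579e-02, -6.96725442e-05]), 'tcp_pos': array([0.14769284, 0.60675903, 0.22158593]), 'ee_rot': array([[ 9.71581010e-01, -2.36707008e-01, -3.65657269e-04],
       [-2.36707271e-01, -9.71579161e-01, -1.89788739e-03],
       [ 9.39782605e-05,  1.93050508e-03, -9.99998132e-01]]), 'wrist_force': array([ 0.36875684, -0.24057887,  0.28050746]), 'moment': array([0.05526293, 0.02331101, 0.0034506 ]), 'gripper_force': 0.0, 'gripper_width': 0.9995858516789932}
```

View pics/top.png

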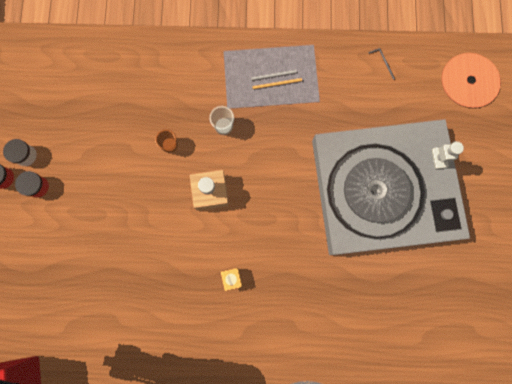

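View pics/side.png

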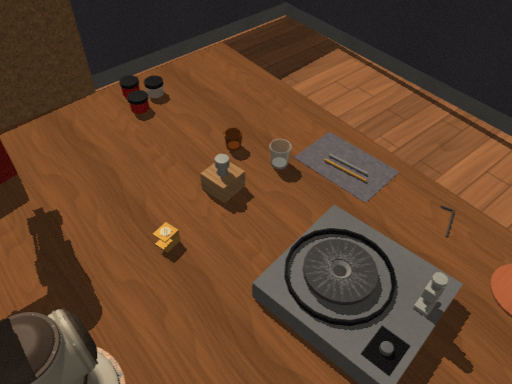

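The top view shows the knob at (206,185), hole at (378,189), clear jar at (222,120), amber jar at (167,142) and loupe at (231,280). In the side view the knob is at (222,161) and the hole at (341,270). Next I'll enlarge these.

Run:
```python
from h import *
s=cv2.imread("pics/side.png");t=cv2.imread("pics/top.png")
f=lambda im,u,v:cv2.resize(im[v-25:v+25,u-33:u+33],(396,300),interpolation=cv2.INTER_CUBIC)
cv2.imwrite("pics/crops.png",np.vstack([np.hstack([f(t,206,185),f(t,378,189)]),np.hstack([f(s,222,165),f(s,341,270)])]))
a=cap("side");b=cap("top")
for n,c,q in(("top",b,[(206,185),(378,189),(362,189),(394,189),(378,205),(222,120),(167,142),(231,280),(215,200)]),("side",a,[(222,158),(341,270),(341,285),(341,250)])):
    for u,v in q: print(n,u,v,pt(c,u,v).round(4))
```

```text
top 206 185 [0.5441 0.2424 0.1034]
top 378 189 [ 0.5565 -0.1617  0.0434]
top 362 189 [ 0.5494 -0.1153  0.0758]
top 394 189 [ 0.5509 -0.1884  0.078 ]
top 378 205 [ 0.5124 -0.1503  0.0795]
top 222 120 [0.7329 0.2213 0.0055]
top 167 142 [0.6723 0.3594 0.0013]
top 231 280 [0.334  0.1818 0.0435]
top 215 200 [0.5179 0.2256 0.0546]
side 222 158 [0.5454 0.2411 0.1042]
side 341 270 [ 0.5638 -0.1444  0.0519]
side 341 285 [ 0.5242 -0.176   0.0746]
side 341 250 [ 0.5855 -0.1192  0.0769]
```

View pics/crops.png

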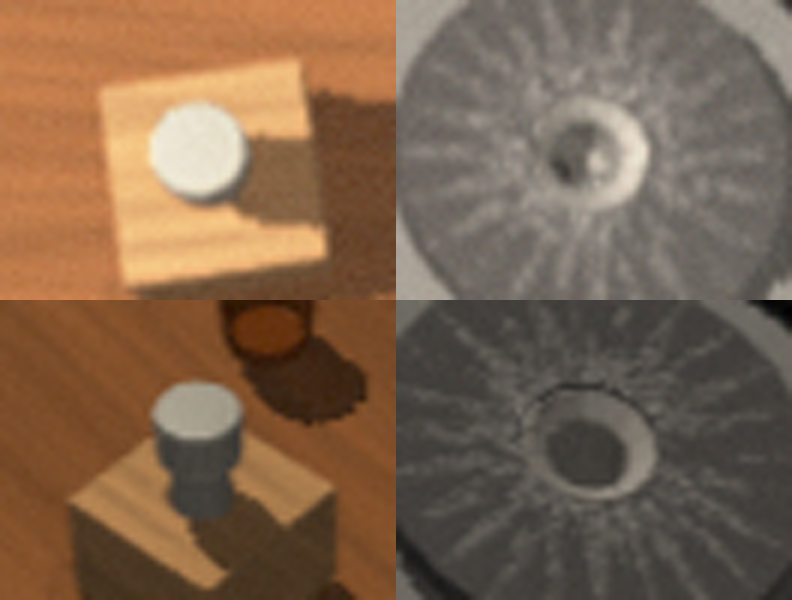

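The enlarged crops give these centres. In the top view the knob's top face is at (205.4,184.3) and the hole mouth at (378.1,189.1). In the side view they are at (221.4,158.1) and (340.3,268.3). I'll triangulate them, with a depth-based circle fit as a check.

```bash
cat >> h.py <<'E'
def ray(c,u,v):
    o=c["world_from_camera"][:3,3];d=pt(c,u,v,1.)-o;return o,d/np.linalg.norm(d)
def tri(a,b):
    A=np.zeros((3,3));y=np.zeros(3)
    for o,d in(a,b):
        P=np.eye(3)-np.outer(d,d);A+=P;y+=P@o
    x=np.linalg.solve(A,y);return x,[np.linalg.norm(np.cross(x-o,d)) for o,d in(a,b)]
def onz(c,u,v,z):
    o,d=ray(c,u,v);return o+d*(z-o[2])/d[2]
def cloud(c):
    K=c["K"];d=c["z_map"];v,u=np.indices(d.shape)
    p=np.stack([(u-K[0,2])/K[0,0]*d,-(v-K[1,2])/K[1,1]*d,-d],-1)
    M=c["world_from_camera"];return p@M[:3,:3].T+M[:3,3]
E
python3 - <<'E'
from h import *
a=cap("side");b=cap("top")
for n,t,s,z in(("knob",(205.4,184.3),(221.4,158.1),.103),("hole",(378.1,189.1),(340.3,268.3),.078)):
    print(n,tri(ray(b,*t),ray(a,*s)),onz(b,*t,z),onz(a,*s,z))
for n,c in(("side",a),("top",b)):
    P=cloud(c)
    d=np.hypot(P[...,0]-.544,P[...,1]-.242);m=(d<.03)&(P[...,2]>.097)
    q=P[m];print(n,"knob",q[:,:2].mean(0),(q.max(0)+q.min(0))/2,np.median(q[:,2]),m.sum())
    d=np.hypot(P[...,0]-.551,P[...,1]+.152);m=(d<.085)&(abs(P[...,2]-.078)<.005)
    e=cv2.minEnclosingCircle(P[m][:,:2].astype(np.float32));print("lap",e,np.median(P[m][:,2]))
E
```

```text
knob (array([0.54590048, 0.24416397, 0.10137552]), [np.float64(0.00012641700586004667), np.float64(0.0001264170058599371)]) [0.54570095 0.24390196 0.103     ] [0.54477986 0.24278131 0.103     ]
hole (array([ 0.54878921, -0.15076236,  0.08072746]), [np.float64(0.0004241150178393604), np.float64(0.0004241150178394993)]) [ 0.54967441 -0.15181831  0.078     ] [ 0.55001949 -0.14963956  0.078     ]
side knob [0.54424211 0.24312427] [0.54433669 0.24452861 0.10173925] 0.10137482753337934 125
lap ((0.5501083731651306, -0.1491355448961258), 0.07675343006849289) 0.07657235839399168
top knob [0.54448439 0.24344461] [0.54506006 0.24378525 0.10166131] 0.10166591712367601 203
lap ((0.5497398376464844, -0.1499927043914795), 0.07642088830471039) 0.0767939026835216
```

The triangulated heights match the text: knob top about 0.102 m, lap about 0.077 m. That puts the knob axis at (0.545,0.2435) and the hole at (0.550,-0.1505). I'll start the approach and yaw the tool on the way, so joint 6 has room for the turns later.

```bash
cat >> h.py <<'E'
def to(x,y,z):
    s=r.sense();R=s["ee_rot"];print("J",s["joints"].round(1),"tcp",s["tcp_pos"].round(4),"tilt",R[:,2].round(4),"F",s["wrist_force"].round(1))
    print("shift",(R.T@(np.array([x,y,z])-s["tcp_pos"])).round(4))
E
python3 steer.py '{"aperture": [1, 1, 1, 1, 1, 1, 1, 1], "x": [0.036, 0.072, 0.108, 0.144, 0.18, 0.216, 0.252, 0.288], "y": [0.02, 0.04, 0.06, 0.08, 0.1, 0.12, 0.14, 0.16], "z": [0, 0, 0, 0, 0, 0, 0, 0], "wx": [0, 0, 0, 0, 0, 0, 0, 0], "wy": [0, 0, 0, 0, 0, 0, 0, 0], "wz": [8, 16, 24, 32, 40, 48, 56, 64]}'
python3 -c "
from h import *
to(.545,.2435,.16)"
```

```text
time_s: 1.1
tcp_pos: [0.3908, 0.3824, 0.2227]
ee_rot: [[0.208, -0.978, 0.0], [-0.978, -0.208, 0.0], [-0.0, -0.0, -1.0]]
wrist_force: [-0.2, -0.8, -0.0]
gripper_width: 1.0
gripper_force: 0.0
J [ 61.4  14.4 -10.6   0.  -64.9 -49.4] tcp [0.3908 0.3824 0.2227] tilt [ 2.e-04  3.e-04 -1.e+00] F [-0.2 -0.8 -0. ]
shift [ 0.1679 -0.122   0.0627]
```

```bash
python3 steer.py '{"aperture": [1, 1, 1, 1, 1, 1], "x": [0.04, 0.08, 0.12, 0.16, 0.168, 0.168], "y": [-0.03, -0.06, -0.09, -0.115, -0.122, -0.122], "z": [0.01, 0.02, 0.03, 0.045, 0.06, 0.062], "wx": [0, 0, 0, 0, 0, 0], "wy": [0, 0, 0, 0, 0, 0], "wz": [5, 10, 15, 20, 20, 20]}'
python3 -c "
from h import *
to(.545,.2435,.077)
cap('side','pics/s2.png')
c=cap('top');cv2.imwrite('pics/over.png',cv2.resize(c['pixels'][130:230,140:270,::-1],(780,600)))"
```

```text
time_s: 1.7
tcp_pos: [0.5447, 0.2433, 0.1577]
ee_rot: [[-0.137, -0.991, -0.004], [-0.991, 0.137, -0.003], [0.003, 0.004, -1.0]]
wrist_force: [-0.4, -0.6, -0.2]
gripper_width: 1.003
gripper_force: 0.0
J [ 39.6  22.4  -8.8  -0.  -59.1 -47.4] tcp [0.5447 0.2433 0.1577] tilt [-0.0042 -0.0025 -1.    ] F [-0.4 -0.6 -0.2]
shift [-0.0005 -0.0005  0.0807]
```

```bash
python3 steer.py '{"aperture": [1, 1, 1, 1, 1], "x": [0, 0, 0, 0, 0], "y": [0, 0, 0, 0, 0], "z": [0.025, 0.05, 0.07, 0.08, 0.08], "wx": [0, 0, 0, 0, 0], "wy": [0, 0, 0, 0, 0], "wz": [0, 0, 0, 0, 0]}'
python3 -c "
from h import *
to(.545,.2435,.077)
c=cap('side');cv2.imwrite('pics/pre.png',cv2.resize(c['pixels'][100:220,150:306,::-1],(780,600)))"
```

```text
time_s: 2.3
tcp_pos: [0.5438, 0.2464, 0.0801]
ee_rot: [[-0.132, -0.991, -0.001], [-0.991, 0.132, -0.001], [0.001, 0.001, -1.0]]
wrist_force: [-0.3, 0.2, 0.2]
gripper_width: 1.0
gripper_force: 0.0
J [ 39.9  27.1 -13.9  -0.  -49.1 -47.5] tcp [0.5438 0.2464 0.0801] tilt [-0.0012 -0.001  -1.    ] F [-0.3  0.2  0.2]
shift [ 0.0027 -0.0016  0.0031]
```

View pics/pre.png

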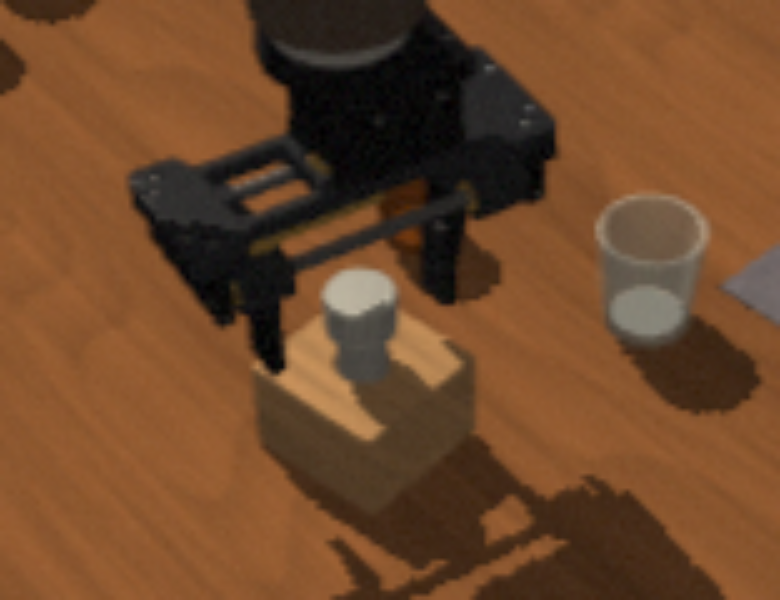

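The fingers straddle the knob (centre about (360,290) in the crop) and are well clear of the stand and the jar. Now a small centring correction, then close.

```bash
python3 steer.py '{"aperture": [1, 1], "x": [0.0027, 0.0027], "y": [-0.0016, -0.0016], "z": [0.003, 0.003], "wx": [0, 0], "wy": [0, 0], "wz": [0, 0]}'
python3 steer.py '{"aperture": [0, 0, 0, 0, 0, 0, 0, 0], "x": [0, 0, 0, 0, 0, 0, 0, 0], "y": [0, 0, 0, 0, 0, 0, 0, 0], "z": [0, 0, 0, 0, 0, 0, 0, 0], "wx": [0, 0, 0, 0, 0, 0, 0, 0], "wy": [0, 0, 0, 0, 0, 0, 0, 0], "wz": [0, 0, 0, 0, 0, 0, 0, 0]}'
python3 -c "
from h import *
to(.545,.2435,.20)"
```

```text
time_s: 2.55
tcp_pos: [0.5465, 0.2429, 0.0785]
ee_rot: [[-0.134, -0.991, 0.001], [-0.991, 0.134, 0.001], [-0.001, -0.001, -1.0]]
wrist_force: [-0.1, -0.3, 0.0]
gripper_width: 1.002
gripper_force: 0.0
time_s: 3.35
tcp_pos: [0.546, 0.2427, 0.0775]
ee_rot: [[-0.134, -0.991, -0.0], [-0.991, 0.134, -0.0], [0.0, 0.0, -1.0]]
wrist_force: [0.8, -0.0, 0.4]
gripper_width: 0.403
gripper_force: 30.0
J [ 39.5  27.3 -14.    0.  -48.7 -47.2] tcp [0.546  0.2427 0.0775] tilt [-0. -0. -1.] F [ 0.8 -0.   0.4]
shift [-0.0007  0.0011 -0.1225]
```

```bash
python3 steer.py '{"aperture": [0, 0, 0, 0, 0, 0, 0, 0], "x": [0, 0, 0, 0, 0, 0, 0, 0], "y": [0, 0, 0, 0, 0, 0, 0, 0], "z": [-0.01, -0.03, -0.055, -0.08, -0.1, -0.11, -0.11, -0.11], "wx": [0, 0, 0, 0, 0, 0, 0, 0], "wy": [0, 0, 0, 0, 0, 0, 0, 0], "wz": [0, 0, 0, 0, 0, 0, 0, 0]}'
python3 -c "
from h import *
to(.55,-.1505,.1875)
c=cap('side');cv2.imwrite('pics/lift.png',cv2.resize(c['pixels'][60:220,110:318,::-1],(780,600)))"
```

```text
time_s: 4.15
tcp_pos: [0.5453, 0.2423, 0.1865]
ee_rot: [[-0.134, -0.991, -0.002], [-0.991, 0.134, -0.001], [0.001, 0.002, -1.0]]
wrist_force: [-0.5, 0.5, -3.1]
gripper_width: 0.406
gripper_force: 30.0
J [ 39.5  20.9  -6.6  -0.  -62.6 -47.2] tcp [0.5453 0.2423 0.1865] tilt [-2.e-03 -7.e-04 -1.e+00] F [-0.5  0.5 -3.1]
shift [ 0.3887 -0.0574 -0.0007]
```

View pics/lift.png

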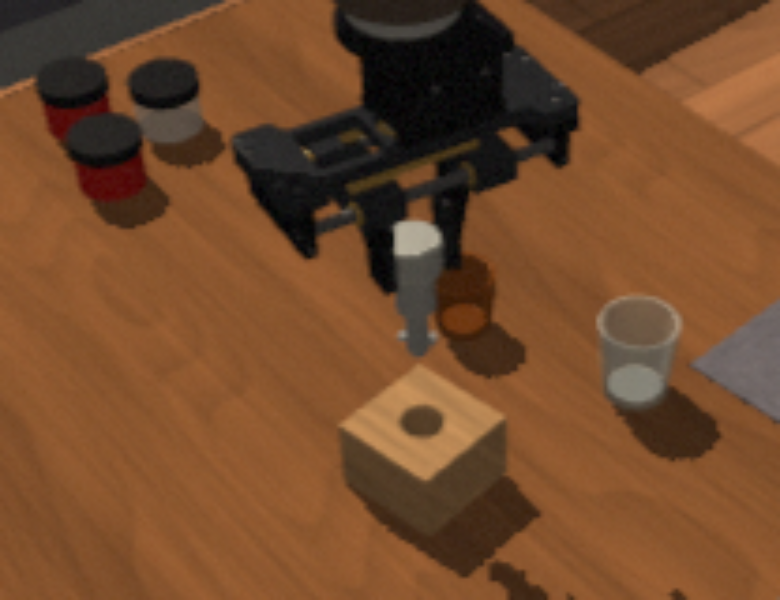

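The screw is held upright in the gripper at about (415,290), clear of the stand. Next I carry it over the hole.

```bash
python3 steer.py '{"aperture": [0, 0, 0, 0, 0, 0, 0, 0], "x": [0.02, 0.06, 0.105, 0.15, 0.195, 0.24, 0.285, 0.32], "y": [-0.003, -0.009, -0.0155, -0.022, -0.029, -0.0355, -0.042, -0.047], "z": [0, 0, 0, 0, 0, 0, 0, 0], "wx": [0, 0, 0, 0, 0, 0, 0, 0], "wy": [0, 0, 0, 0, 0, 0, 0, 0], "wz": [0, 0, 0, 0, 0, 0, 0, 0]}'
python3 steer.py '{"aperture": [0, 0, 0, 0, 0, 0], "x": [0.03, 0.055, 0.0687, 0.0687, 0.0687, 0.0687], "y": [-0.0045, -0.008, -0.0104, -0.0104, -0.0104, -0.0104], "z": [0, 0, 0, 0, 0, 0], "wx": [0, 0, 0, 0, 0, 0], "wy": [0, 0, 0, 0, 0, 0], "wz": [0, 0, 0, 0, 0, 0]}'
python3 -c "
from h import *
to(.55,-.1505,.1875)
a=cap('side');b=cap('top')
f=lambda c,v,u,h,w:cv2.resize(c['pixels'][v:v+h,u:u+w,::-1],(390,600))
cv2.imwrite('pics/hole.png',np.hstack([f(a,180,280,170,110),f(b,110,320,170,110)]))"
```

```text
time_s: 5.0
tcp_pos: [0.5483, -0.0838, 0.1865]
ee_rot: [[-0.135, -0.991, -0.003], [-0.991, 0.135, -0.0], [0.001, 0.003, -1.0]]
wrist_force: [0.5, 0.8, -2.6]
gripper_width: 0.402
gripper_force: 30.0
time_s: 5.6
tcp_pos: [0.5509, -0.1494, 0.1873]
ee_rot: [[-0.133, -0.991, -0.0], [-0.991, 0.133, 0.0], [-0.0, 0.001, -1.0]]
wrist_force: [0.6, 0.1, -2.0]
gripper_width: 0.405
gripper_force: 30.0
J [  1.1  18.4 -10.3  -0.  -61.3  -8.7] tcp [ 0.5509 -0.1494  0.1873] tilt [-5.e-04  3.e-04 -1.e+00] F [ 0.6  0.1 -2. ]
shift [ 0.0012  0.0007 -0.0002]
```

View pics/hole.png

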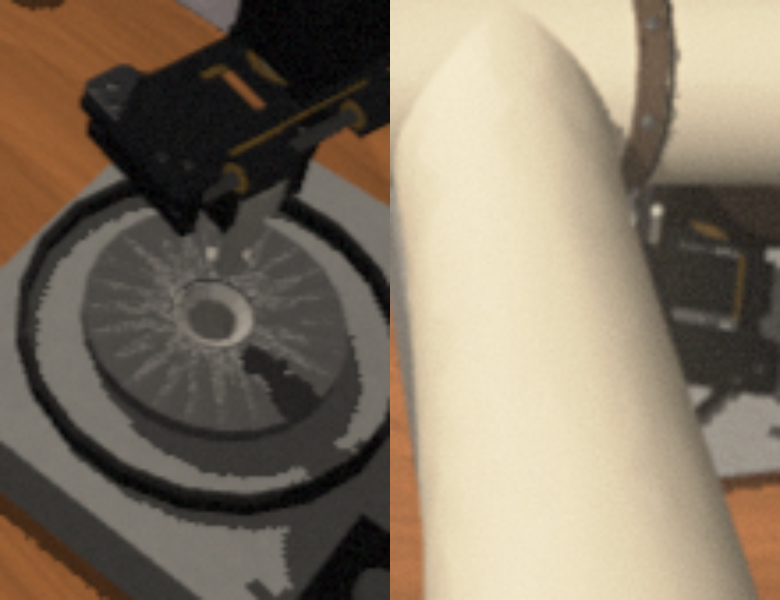

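In the side view the stubs show at (212,255) and (247,257) in the crop, so the tip axis is at about (344.9,252.3) in the full picture. The arm blocks the top view. I'll check where the screw axis is from that.

```bash
python3 -c "
from h import *
a=cap('side')
print(onz(a,344.9-.4,252.3-.4,.132), onz(a,340.3,268.3,.078))
to(.55,-.1503,.1175)"
```

```text
[ 0.5516915  -0.14788076  0.132     ] [ 0.55001949 -0.14963956  0.078     ]
J [  1.1  18.4 -10.3  -0.  -61.3  -8.7] tcp [ 0.5511 -0.1493  0.1876] tilt [ 1.e-04  1.e-04 -1.e+00] F [-0.7 -0.8 -1.6]
shift [0.0012 0.0009 0.0701]
```

```bash
python3 steer.py '{"aperture": [0, 0, 0, 0, 0, 0, 0, 0], "x": [0.0016, 0.0016, 0.0016, 0.0016, 0.0016, 0.0016, 0.0016, 0.0016], "y": [0.0012, 0.0012, 0.0012, 0.0012, 0.0012, 0.0012, 0.0012, 0.0012], "z": [0.015, 0.03, 0.045, 0.053, 0.059, 0.065, 0.068, 0.068], "wx": [0, 0, 0, 0, 0, 0, 0, 0], "wy": [0, 0, 0, 0, 0, 0, 0, 0], "wz": [0, 0, 0, 0, 0, 0, 0, 0]}'
python3 -c "
from h import *
to(.5497,-.151,.1175)"
```

```text
time_s: 6.55
tcp_pos: [0.5495, -0.1516, 0.1194]
ee_rot: [[-0.134, -0.991, -0.0], [-0.991, 0.134, 0.0], [0.0, 0.0, -1.0]]
wrist_force: [0.6, -0.1, -1.7]
gripper_width: 0.404
gripper_force: 30.0
J [  0.9  22.2 -15.5  -0.  -52.3  -8.5] tcp [ 0.5495 -0.1516  0.1194] tilt [-3.e-04  0.e+00 -1.e+00] F [ 0.6 -0.1 -1.7]
shift [-0.0006 -0.0001  0.0019]
```

```bash
for i in 1 2; do python3 steer.py '{"aperture": [0, 0, 0], "x": [0, 0, 0], "y": [0, 0, 0], "z": [0.001, 0.003, 0.004], "wx": [0, 0, 0], "wy": [0, 0, 0], "wz": [0, 0, 0]}' | grep -E 'tcp|wrist'; done
python3 steer.py '{"aperture": [0, 0, 0], "x": [0, 0, 0], "y": [0, 0, 0], "z": [0.001, 0.002, 0.003], "wx": [0, 0, 0], "wy": [0, 0, 0], "wz": [0, 0, 0]}' | grep -E 'tcp|wrist'
```

```text
tcp_pos: [0.5496, -0.1517, 0.1156]
wrist_force: [0.6, 0.8, -2.3]
tcp_pos: [0.5495, -0.1516, 0.1113]
wrist_force: [-0.2, -0.2, -3.0]
tcp_pos: [0.5496, -0.1517, 0.1085]
wrist_force: [0.6, 0.2, -2.9]
```

Not on a stop. Continuing down to the ramps in 1 mm steps.

```bash
for i in 1 2 3 4 ; do python3 steer.py '{"aperture": [0, 0], "x": [0, 0], "y": [0, 0], "z": [0.0005, 0.001], "wx": [0, 0], "wy": [0, 0], "wz": [0, 0]}' | grep -E 'tcp|wrist'; done
```

```text
tcp_pos: [0.5496, -0.1516, 0.1075]
wrist_force: [0.0, -1.0, -2.5]
tcp_pos: [0.5496, -0.1517, 0.1065]
wrist_force: [-0.1, 0.5, -1.9]
tcp_pos: [0.5496, -0.1516, 0.1055]
wrist_force: [-0.7, -0.5, -2.6]
tcp_pos: [0.5496, -0.1516, 0.1045]
wrist_force: [0.3, -0.0, -2.2]
```

```bash
for i in 1 2 3 ; do python3 steer.py '{"aperture": [0, 0], "x": [0, 0], "y": [0, 0], "z": [0.0005, 0.001], "wx": [0, 0], "wy": [0, 0], "wz": [0, 0]}' | grep -E 'tcp|wrist'; done
```

```text
tcp_pos: [0.5496, -0.1516, 0.1035]
wrist_force: [0.1, -0.4, -1.6]
tcp_pos: [0.5496, -0.1517, 0.1027]
wrist_force: [-1.0, -0.2, -0.2]
tcp_pos: [0.5497, -0.1518, 0.1024]
wrist_force: [-2.1, 0.2, 4.7]
```

Contact on a ramp at TCP z of about 0.1028, which is roughly 42 mm deep as expected. Now I turn back under light pressure.

```bash
for i in 1 2; do python3 steer.py '{"aperture": [0, 0, 0], "x": [0, 0, 0], "y": [0, 0, 0], "z": [0, -0.0002, -0.0003], "wx": [0, 0, 0], "wy": [0, 0, 0], "wz": [-6, -12, -18]}' | grep -E 'tcp|wrist|ee'; done; python3 -c "
from h import *
print(r.sense()['moment'])"
```

```text
tcp_pos: [0.5509, -0.1517, 0.103]
ee_rot: [[0.184, -0.983, 0.003], [-0.983, -0.184, -0.0], [0.001, -0.003, -1.0]]
wrist_force: [-0.1, 0.6, 1.9]
tcp_pos: [0.5514, -0.1516, 0.1035]
ee_rot: [[0.478, -0.878, 0.005], [-0.878, -0.479, -0.0], [0.002, -0.004, -1.0]]
wrist_force: [0.4, 0.8, 2.7]
[ 0.37980663 -0.20454841 -0.02219303]
```

```bash
for i in 1 2; do python3 steer.py '{"aperture": [0, 0, 0], "x": [0, 0, 0], "y": [0, 0, 0], "z": [0, -0.0002, -0.0003], "wx": [0, 0, 0], "wy": [0, 0, 0], "wz": [-6, -12, -18]}' | grep -E 'tcp|wrist|ee'; done; python3 -c "
from h import *
print(r.sense()['moment'])"
```

```text
tcp_pos: [0.5517, -0.1513, 0.1039]
ee_rot: [[0.726, -0.687, 0.005], [-0.687, -0.726, 0.0], [0.004, -0.004, -1.0]]
wrist_force: [0.0, 1.3, 4.4]
tcp_pos: [0.5515, -0.1511, 0.1044]
ee_rot: [[0.903, -0.429, 0.005], [-0.429, -0.903, 0.0], [0.004, -0.002, -1.0]]
wrist_force: [-0.3, 2.7, 5.2]
[ 1.13220156  0.04612856 -0.03675847]
```

```bash
for i in 1 2 3; do python3 steer.py '{"aperture": [0, 0], "x": [0, 0], "y": [0, 0], "z": [0, 0], "wx": [0, 0], "wy": [0, 0], "wz": [-6, -9]}' | grep -E 'tcp|wrist'; done
```

```text
tcp_pos: [0.5515, -0.1509, 0.1045]
wrist_force: [-0.1, 4.3, 5.4]
tcp_pos: [0.5511, -0.151, 0.104]
wrist_force: [0.4, 2.0, 2.5]
tcp_pos: [0.5506, -0.1508, 0.1029]
wrist_force: [1.5, 2.6, -2.1]
```

The upward force is gone and the tool is sinking, so the screw is at the gap. Lowering it in.

```bash
for i in 1 2 3; do python3 steer.py '{"aperture": [0, 0], "x": [0, 0], "y": [0, 0], "z": [0.0007, 0.0014], "wx": [0, 0], "wy": [0, 0], "wz": [0, 0]}' | grep -E 'tcp|wrist'; done
```

```text
tcp_pos: [0.5506, -0.1511, 0.1016]
wrist_force: [2.2, 3.8, 0.4]
tcp_pos: [0.5508, -0.1511, 0.1007]
wrist_force: [0.9, 5.1, 3.5]
tcp_pos: [0.5513, -0.1511, 0.1002]
wrist_force: [1.4, 5.8, 8.2]
```

```bash
python3 -c "
from h import *
s=r.sense();print(s['moment'],s['ee_rot'][:,2])"
for i in 1 2 ; do python3 steer.py '{"aperture": [0, 0], "x": [0, 0], "y": [0, 0], "z": [0, 0], "wx": [0, 0], "wy": [0, 0], "wz": [-3, -5]}' | grep -E 'tcp|wrist'; done
```

```text
[ 2.19440492 -0.19569921 -0.09176069] [ 4.11007098e-03  6.70148673e-05 -9.99991551e-01]
tcp_pos: [0.5509, -0.1507, 0.0999]
wrist_force: [1.5, 6.8, 3.5]
tcp_pos: [0.5507, -0.1504, 0.099]
wrist_force: [2.2, 8.5, 1.7]
```

```bash
python3 -c "
from h import *
s=r.sense();R=s['ee_rot'];print(R.T@[-.0003,.001,0],s['joints'].round(1),R[:,0])"
```

```text
[-9.66960668e-05 -1.03954293e-03  6.14362215e-07] [ 9.000e-01  2.360e+01 -1.670e+01 -1.000e-01 -4.950e+01  1.005e+02] [0.98031783 0.19739928 0.00323678]
```

```bash
python3 steer.py '{"aperture": [0, 0], "x": [0, 0], "y": [-0.0006, -0.0012], "z": [0, 0], "wx": [0, 0], "wy": [0, 0], "wz": [0, 0]}' | grep -E 'tcp|wrist'
for i in 1 2 3; do python3 steer.py '{"aperture": [0, 0], "x": [0, 0], "y": [0, 0], "z": [0.0004, 0.0008], "wx": [0, 0], "wy": [0, 0], "wz": [0, 0]}' | grep -E 'tcp|wrist'; done
```

```text
tcp_pos: [0.5507, -0.1501, 0.0991]
wrist_force: [2.8, 2.9, 0.6]
tcp_pos: [0.5509, -0.1502, 0.0988]
wrist_force: [2.5, 5.9, 4.4]
tcp_pos: [0.5511, -0.1502, 0.0987]
wrist_force: [0.9, 6.9, 8.0]
tcp_pos: [0.5513, -0.1502, 0.0986]
wrist_force: [0.4, 6.0, 10.4]
```

The screw rests on the gap floor, at TCP z of about 0.0987, which puts the tip about 46.5 mm deep. Now forward, sinking 14 mm per turn (1.75 mm per 45°), keeping an eye on the force.

```bash
python3 steer.py '{"aperture": [0, 0, 0], "x": [0, 0, 0], "y": [-0.0006, -0.0006, -0.0006], "z": [-0.0004, -0.0002, 0], "wx": [0, 0, 0], "wy": [0, 0, 0], "wz": [5, 10, 15]}' | grep -E 'tcp|wrist'
python3 steer.py '{"aperture": [0, 0, 0, 0], "x": [0, 0, 0, 0], "y": [0, 0, 0, 0], "z": [0.0003, 0.0006, 0.0009, 0.0012], "wx": [0, 0, 0, 0], "wy": [0, 0, 0, 0], "wz": [7.5, 15, 22.5, 30]}' | grep -E 'tcp|wrist'
python3 -c "
from h import *
s=r.sense();print(s['moment'],s['ee_rot'][:,2],s['joints'][5])"
```

```text
tcp_pos: [0.5517, -0.1507, 0.0983]
wrist_force: [2.3, 0.6, 4.8]
tcp_pos: [0.5514, -0.1512, 0.0971]
wrist_force: [2.0, -0.3, 5.6]
[-0.20617983 -0.71796675  0.03439214] [ 0.00493467 -0.00269421 -0.9999842 ] 54.9596785937324
```

It's threading: 45° turned and about 1.7 mm sunk, as expected. Carrying on.

```bash
for i in 1 2 3; do python3 steer.py '{"aperture": [0, 0, 0, 0, 0, 0], "x": [0, 0, 0, 0, 0, 0], "y": [0, 0, 0, 0, 0, 0], "z": [0.0003, 0.0006, 0.0009, 0.0012, 0.0015, 0.00175], "wx": [0, 0, 0, 0, 0, 0], "wy": [0, 0, 0, 0, 0, 0], "wz": [7.5, 15, 22.5, 30, 37.5, 45]}' | grep -E 'tcp|wrist|ee_rot'; done
python3 -c "
from h import *
s=r.sense();print(s['moment'],s['ee_rot'][:,2],s['joints'][5])"
```

```text
tcp_pos: [0.5501, -0.1516, 0.0952]
ee_rot: [[0.192, -0.981, 0.002], [-0.981, -0.192, -0.003], [0.003, -0.001, -1.0]]
wrist_force: [-0.8, -1.3, 6.5]
tcp_pos: [0.5488, -0.1514, 0.0932]
ee_rot: [[-0.558, -0.83, -0.001], [-0.83, 0.558, -0.002], [0.003, -0.001, -1.0]]
wrist_force: [-2.0, 0.4, 8.4]
tcp_pos: [0.5497, -0.1501, 0.0916]
ee_rot: [[-0.981, -0.192, 0.001], [-0.192, 0.981, -0.001], [-0.001, -0.001, -1.0]]
wrist_force: [-0.9, 5.7, 8.3]
[1.73416922 0.12021366 0.09290577] [ 1.36428620e-03 -7.26148978e-04 -9.99998806e-01] -80.02946589673238
```

180° done, 7.1 mm sunk. Joint 6 would run out, so I'll release, swing the open gripper back 180° around the knob and regrip.

```bash
python3 steer.py '{"aperture": [0.7, 0.7, 0.7, 0.7, 0.7], "x": [0, 0, 0, 0, 0], "y": [0, 0, 0, 0, 0], "z": [0, 0, 0, 0, 0], "wx": [0, 0, 0, 0, 0], "wy": [0, 0, 0, 0, 0], "wz": [0, 0, 0, 0, 0]}' | grep -E 'tcp|wrist|width'
python3 steer.py '{"aperture": [0.7, 0.7, 0.7, 0.7, 0.7, 0.7, 0.7, 0.7], "x": [0, 0, 0, 0, 0, 0, 0, 0], "y": [0, 0, 0, 0, 0, 0, 0, 0], "z": [0, 0, 0, 0, 0, 0, 0, 0], "wx": [0, 0, 0, 0, 0, 0, 0, 0], "wy": [0, 0, 0, 0, 0, 0, 0, 0], "wz": [-8, -16, -24, -32, -40, -48, -56, -64]}' | grep -E 'tcp|wrist|width'
python3 steer.py '{"aperture": [0.7, 0.7, 0.7, 0.7, 0.7, 0.7, 0.7, 0.7], "x": [0, 0, 0, 0, 0, 0, 0, 0], "y": [0, 0, 0, 0, 0, 0, 0, 0], "z": [0, 0, 0, 0, 0, 0, 0, 0], "wx": [0, 0, 0, 0, 0, 0, 0, 0], "wy": [0, 0, 0, 0, 0, 0, 0, 0], "wz": [-8, -16, -24, -32, -40, -48, -56, -64]}' | grep -E 'tcp|wrist|width'
python3 steer.py '{"aperture": [0.7, 0.7, 0.7, 0.7, 0.7, 0.7, 0.7, 0.7], "x": [0, 0, 0, 0, 0, 0, 0, 0], "y": [0, 0, 0, 0, 0, 0, 0, 0], "z": [0, 0, 0, 0, 0, 0, 0, 0], "wx": [0, 0, 0, 0, 0, 0, 0, 0], "wy": [0, 0, 0, 0, 0, 0, 0, 0], "wz": [-8, -16, -24, -32, -40, -48, -52, -52]}' | grep -E 'tcp|wrist|width'
python3 -c "
from h import *
to(.5502,-.1506,.0916)
c=cap('side');cv2.imwrite('pics/re.png',cv2.resize(c['pixels'][200:320,270:426,::-1],(780,600)))"
```

```text
tcp_pos: [0.5488, -0.1502, 0.0893]
wrist_force: [-0.2, -0.1, -1.0]
gripper_width: 0.684
tcp_pos: [0.549, -0.15, 0.0895]
wrist_force: [0.6, 0.9, -0.6]
gripper_width: 0.695
tcp_pos: [0.549, -0.15, 0.0895]
wrist_force: [-0.7, -0.2, 0.1]
gripper_width: 0.7
tcp_pos: [0.549, -0.15, 0.0895]
wrist_force: [0.6, 0.4, 0.6]
gripper_width: 0.703
J [  1.   24.1 -17.5   0.  -48.4 100.3] tcp [ 0.549  -0.15    0.0895] tilt [-6.e-04 -1.e-04 -1.e+00] F [0.6 0.4 0.6]
shift [ 0.001   0.0009 -0.0021]
```

View pics/re.png

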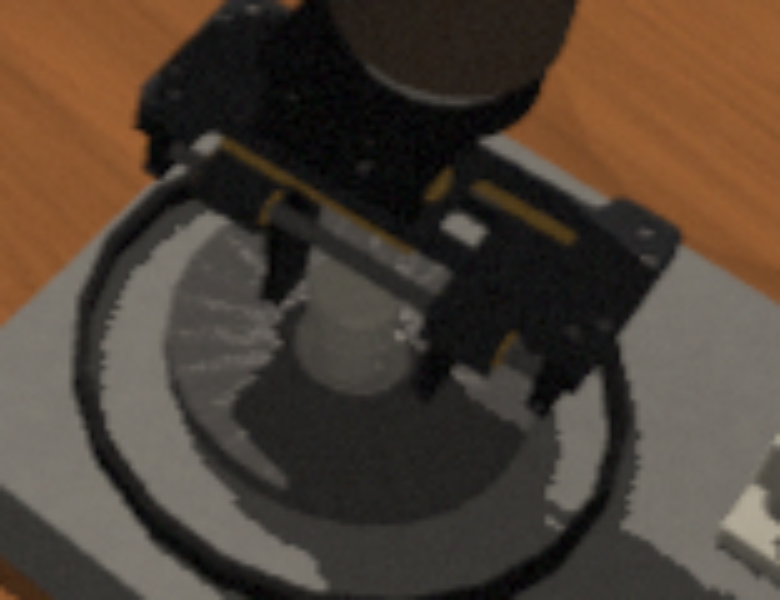

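The knob stands upright between the open fingers at about (355,340), still well above the lap. Centring and regripping.

```bash
python3 steer.py '{"aperture": [0.7, 0.7, 0, 0, 0, 0, 0, 0], "x": [0.001, 0.001, 0.001, 0.001, 0.001, 0.001, 0.001, 0.001], "y": [0.0009, 0.0009, 0.0009, 0.0009, 0.0009, 0.0009, 0.0009, 0.0009], "z": [-0.002, -0.002, -0.002, -0.002, -0.002, -0.002, -0.002, -0.002], "wx": [0, 0, 0, 0, 0, 0, 0, 0], "wy": [0, 0, 0, 0, 0, 0, 0, 0], "wz": [0, 0, 0, 0, 0, 0, 0, 0]}' 
for i in 1 2; do python3 steer.py '{"aperture": [0, 0, 0, 0, 0, 0], "x": [0, 0, 0, 0, 0, 0], "y": [0, 0, 0, 0, 0, 0], "z": [0.0003, 0.0006, 0.0009, 0.0012, 0.0015, 0.00175], "wx": [0, 0, 0, 0, 0, 0], "wy": [0, 0, 0, 0, 0, 0], "wz": [7.5, 15, 22.5, 30, 37.5, 45]}' | grep -E 'tcp|wrist|force'; done
python3 -c "
from h import *
s=r.sense();print(s['moment'],s['ee_rot'][:,2],s['joints'][5])"
```

```text
time_s: 18.7
tcp_pos: [0.5504, -0.1506, 0.0917]
ee_rot: [[0.981, 0.196, -0.0], [0.196, -0.981, -0.0], [-0.0, 0.0, -1.0]]
wrist_force: [0.3, 1.1, -0.3]
gripper_width: 0.406
gripper_force: 30.0
tcp_pos: [0.5502, -0.15, 0.0899]
wrist_force: [-0.2, 3.0, 1.1]
gripper_force: 30.0
tcp_pos: [0.5507, -0.1497, 0.0883]
wrist_force: [-0.3, 3.2, 0.7]
gripper_force: 30.0
[ 1.32011169 -0.06856085  0.06602779] [ 8.19625378e-04  1.17793770e-03 -9.99998970e-01] 10.04740725466772
```

```bash
for i in 1 2; do python3 steer.py '{"aperture": [0, 0, 0, 0, 0, 0], "x": [0, 0, 0, 0, 0, 0], "y": [0, 0, 0, 0, 0, 0], "z": [0.0003, 0.0006, 0.0009, 0.0012, 0.0015, 0.00175], "wx": [0, 0, 0, 0, 0, 0], "wy": [0, 0, 0, 0, 0, 0], "wz": [7.5, 15, 22.5, 30, 37.5, 45]}' | grep -E 'tcp|wrist|force'; done
python3 steer.py '{"aperture": [0, 0], "x": [0, 0], "y": [0, 0], "z": [0, 0], "wx": [0, 0], "wy": [0, 0], "wz": [0, 0]}' 
python3 -c "
from h import *
s=r.sense();print(s['moment'],s['ee_rot'][:,2],s['joints'][5])
c=cap('side');cv2.imwrite('pics/end.png',cv2.resize(c['pixels'][200:320,270:426,::-1],(780,600)))"
```

```text
tcp_pos: [0.5509, -0.1495, 0.0866]
wrist_force: [1.4, 3.7, 1.6]
gripper_force: 30.0
tcp_pos: [0.5512, -0.1497, 0.0849]
wrist_force: [0.8, 3.4, 0.9]
gripper_force: 30.0
time_s: 21.3
tcp_pos: [0.551, -0.1498, 0.0849]
ee_rot: [[-0.98, -0.199, 0.001], [-0.199, 0.98, 0.001], [-0.002, 0.001, -1.0]]
wrist_force: [1.2, 4.8, 1.0]
gripper_width: 0.404
gripper_force: 30.0
[ 1.83721977 -0.47428648 -0.01866084] [ 1.42732270e-03  9.61623527e-04 -9.99998519e-01] -79.49221005960783
```

View pics/end.png

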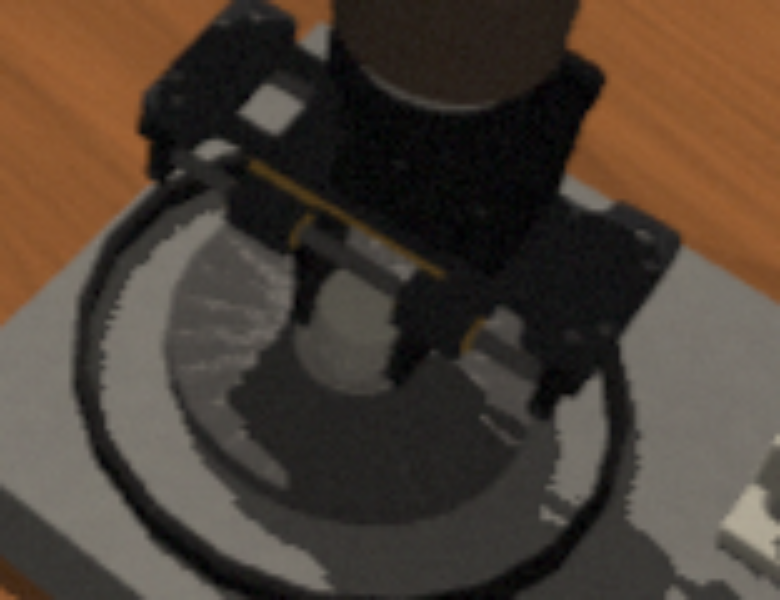

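The knob is gripped and upright, and the lower arc at (350,390) is probably the funnel mouth. I'll check the knob height with the depth map.

```bash
python3 -c "
from h import *
c=cap('side')
# crop scale 5, column through knob
for y in range(270,440,10):
    print(y,[pt(c,270+x/5,200+y/5).round(4).tolist() for x in(340,360)])"
```

```text
270 [[0.5532, -0.1342, 0.1083], [0.5196, -0.1626, 0.1704]]
280 [[0.5492, -0.1377, 0.1089], [0.5543, -0.1435, 0.1107]]
290 [[0.5478, -0.1398, 0.1056], [0.5517, -0.1461, 0.1092]]
300 [[0.5422, -0.1443, 0.109], [0.548, -0.1495, 0.1095]]
310 [[0.5391, -0.1473, 0.1083], [0.5448, -0.1525, 0.1089]]
320 [[0.5344, -0.1512, 0.1103], [0.5407, -0.1561, 0.1099]]
330 [[0.5316, -0.154, 0.1092], [0.5382, -0.1587, 0.1083]]
340 [[0.5317, -0.1551, 0.1033], [0.5365, -0.1609, 0.1056]]
350 [[0.5326, -0.1558, 0.0962], [0.5367, -0.1619, 0.0995]]
360 [[0.5344, -0.1559, 0.0873], [0.5384, -0.1622, 0.0909]]
370 [[0.5381, -0.155, 0.0751], [0.544, -0.1603, 0.0757]]
380 [[0.5365, -0.1571, 0.0718], [0.5439, -0.1616, 0.0699]]
390 [[0.5305, -0.1618, 0.0763], [0.5362, -0.1671, 0.0771]]
400 [[0.5256, -0.1658, 0.0788], [0.5338, -0.1697, 0.0754]]
410 [[0.5238, -0.168, 0.0761], [0.5307, -0.1727, 0.0749]]
420 [[0.5195, -0.1717, 0.0777], [0.5261, -0.1765, 0.077]]
430 [[0.517, -0.1743, 0.0762], [0.5226, -0.1796, 0.0771]]
```

The knob top is 32 mm above the lap, so its underside is about 8 mm up, as specified for one turn. Handing in.

```bash
python3 -c "
from station import r
print(r.finish_job())"
```

```text
the job is handed in; nothing more can be done
None
```

The screw was turned back until it dropped into the start of its thread, then forward one full turn with one regrip halfway; I handed it in still gripped and upright, the knob about 8 mm above the lap, at about 21 s on the robot's clock.

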